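# Vent and open the vacuum jar

## Task

Open the vacuum jar: first pull the black knob on the grey valve box straight up to its stop to cut off the pump, then swing the vent tap lever on the jar's lid fully open to let the air in, and only then lift the lid off by its handle. Set the lid down gently, right way up, on its feet in the middle of the white drip tray, leave the valve knob up and the tap open, and do not disturb the bottles, beaker and cup standing around.

Things in the scene. Friction and masses are not known exactly. Their poses are not given: they have to be found in the camera images.
- jar: The vacuum jar: fixed round steel pot, 144 mm outer diameter, 100 mm high, with a 172 mm foot flange 12 mm thick and a short horizontal port (to 104 mm from the axis, at 50 mm height) towards its +x. Origin: centre of its underside on the table; z up. Its yaw is also the lid's yaw at the start, to within 0.1 rad.
- lid: The loose aluminium lid on the jar: a disc 160 mm in diameter, 14 mm thick, 0.4 to 0.7 kg in all. Origin: centre of the disc's underside (sealing face), 100 mm above the table while on the jar; z up. On top: bar handle in the centre, a round gauge (42 mm across, up to 36 mm above the underside) at x = +52 mm, the vent tap at x = -50 mm (roughly on the robot's side).
- lid_handle (a point): Point in the middle of the lid's black bar handle, 40 mm above the lid's underside (140 mm above the table at the start). The handle is an upright block 50 mm long along the lid's x, 24 mm wide along the lid's y (grip it across y), standing from 14 to 54 mm above the underside. Axes as the lid's.
- tap_pivot (a point): Point on the vertical turning axis of the vent tap, on the lid, at x = -50, y = 0 mm of the lid, at the lever's mid height, 35 mm above the lid's underside. Axes as the lid's.
- tap_tip (a point): Point at the free end of the black tap lever, on its centre line at mid height, 70 mm from the turning axis. The lever is a straight bar 12 mm wide and 14 mm high, its underside 14 mm above the lid's top face (28 to 42 mm above the lid's underside). Axes turn with the lever: the lever points along its -y.
- tap (a joint): Vent tap angle in rad: 0 closed, lever along the lid's -y; grows as it swings clockwise seen from above; 1.57 fully open at a stop, lever along the lid's -x, straight out from the centre. Starts between 0 and 0.4. Friction 0.06 N m (about 1.5 N at the lever) keeps it where left. Vacuum holds the lid firmly down until the tap is past about 0.9 rad; then it lifts off freely, straight up.
- valve: The isolating valve: a fixed grey box 100 (x) by 80 (y) by 60 mm high with pipe stubs on its y sides (to 59 mm), a low flat dial (36 mm across, 12 mm high) on its top at x = +26 mm and the pull knob on its top at x = -20 mm. Origin: centre of its underside.
- knob_head (a point): Centre of the pull knob's round black head, 38 mm in diameter and 16 mm thick, on a vertical steel stem; 28 mm above the valve box's top (88 mm above the table) when fully down. Moves with the knob.
- iso_knob (a joint): Height of the pull knob in m: 0 fully down (pump connected), 0.025 fully up at its stop (pump cut off). Starts between 0 and 0.003. A friction of about 4 N keeps it where it is left.
- tray: The drip tray: fixed white square tray, 180 mm outside, rim 12 mm high and 4 mm thick, floor 4 mm thick. Origin: centre of its underside on the table.
- wash_bottle: Bystander: loose white wash bottle with a red cap and a short spout, 56 mm in diameter, 173 mm high, standing close beside the jar on the lid's -y side. Origin: centre of its underside.
- reagent: Bystander: loose brown bottle, 60 mm in diameter, 170 mm high, standing close behind the jar. Origin: centre of its underside.
- beaker: Bystander: loose clear beaker, 68 mm across, 85 mm high. Origin: centre of its underside.
- steel_cup: Bystander: loose plain steel cylinder, 56 mm in diameter, 70 mm high. Origin: centre of its underside.
- sample_jar: Bystander: loose glass jar with a red cap, 64 mm in diameter, 90 mm high. Origin: centre of its underside.
- flask: Bystander: loose white bottle, 60 mm in diameter, 150 mm high. Origin: centre of its underside.
- lid_foot (a point): Lower end of one of the lid's four rubber feet, 24 mm below the underside. Feet: 10 mm thick, at x = +/-43, y = +/-36 mm of the lid; a cross bar reaches down 19 mm between them. In the jar they keep the lid from turning or shifting more than about 4 mm (raise it 30 mm to clear); off the jar the lid stands on them, its origin 24 mm above what it stands on.
Mind the look-alikes: they are no part of the job. Leave any green look-alike of the jar alone.

How it is judged:
On the way, in this order (a step that is already met when the one before it is completed fails the run):
1. the valve knob is pulled up to its stop (value of joint iso_knob above 0.021 m), for 0.2 s.
2. the vent tap is turned fully open (value of joint tap above 1.4 rad), for 0.2 s.
3. the lid is lifted clear of the jar (z of lid in the frame of jar above 0.13 m), for 0.1 s.
At the end, for the whole second after the job is handed in: The lid stands still and upright (within 0.06 rad) on its feet on the tray's floor, its centre within 30 mm of the tray's centre; the valve knob is up (above 21 mm of 25) and the tap open (above 1.3 rad) (horizontal distance between lid and tray below 0.03 m and z of lid in the frame of tray between 0.024 and 0.032 m and angle between lid's own z axis and vertical below 0.06 rad and linear speed of lid below 0.02 m/s and value of joint iso_knob above 0.021 m and value of joint tap above 1.3 rad); the robot touches nothing.
It fails at once if the lid is prised up while the tap is shut (z of lid in the frame of jar above 0.112 m and value of joint tap below 0.8 rad).
It fails at once if the lid is tipped over (angle between lid's own z axis and vertical above 0.5 rad).
It fails at once if the lid is dropped or slammed onto the tray (reaches it faster than 0.45 m/s, or pressed with over 60 N) (contact force between lid and tray above 60 N or (horizontal distance between lid and tray below 0.06 m and height (world z) of lid below 0.05 m and linear speed of lid above 0.45 m/s)).
It fails at once if a bystander is knocked over or shoved more than 30 mm (distance of any of wash_bottle, reagent, beaker, steel_cup, sample_jar, flask from where it was at the start of the episode above 0.03 m).
It also fails if it takes over 72 s, if anything falls off the work surface, if the arm or the gripper's body presses on something with over 40 N, if the wrist force passes 120 N, or if a joint passes its speed limit or range.

## Robot

A 6-joint arm with a two-finger parallel gripper is mounted at the origin on the work surface. World frame = base frame: x ahead of the robot, y to its left, z up, the work surface at z = 0. Lengths are in m, angles in rad, forces in N, time in s.
With the tool pointing down it reaches from about 0.275 to 0.725 m from the base axis. Payload 5.6 kg.
Tool frame: the origin (TCP) lies between the finger pads; the fingertips stand 8 mm ahead of it and the grasp point (between the pads) lies 11 mm behind it; z points along the fingers, y is the line along which they close (so a half turn about z gives the same grasp; the last joint's range is limited). The gripper opens to 85 mm and grips with 20 to 120 N. Pads are 22 mm wide; open, the fingers measure 114 mm over their backs; the gripper's body (76 mm by 85 mm) begins 54 mm behind the grasp point. The pads swing forward as they close: fully open they stand 13 mm farther back than shut.
Start: joints at [1.536, 0.255, 0.108, 0, -1.424, -0.285], TCP at [0.173, 0.522, 0.208] pointing down, gripper open.
Joint ranges: [-2.95, 2.95], [-1.21, 1.97], [-1.09, 1.5], [-2.87, 1.71], [-2.94, -0.07], [-3.05, 3.05]. Speed limits (rad/s): [2.57, 2.57, 3.14, 3.14, 3.14, 3.14].

## Interface

Orientations are given as a unit quaternion [w, x, y, z].
In Python, from cell import movep, servo_line, move_joints, gripper_to, pause, ik, observe, read_camera, Unreachable, job_done gives the robot as it stands. Calls block until the motion is done:
- movep(position, orientation): joint-space move of the TCP to a pose.
- servo_line(position, max_speed=0.15, attitude=None): straight line of the TCP; attitude=None keeps the orientation; max_speed is the mean speed in m/s.
- move_joints(angles): joint-space move.
- gripper_to(opening, squeeze=None): opening from 0.0 (shut) to 1.0 (fully open); squeeze is the grip in N (None keeps the last); returns when the fingers have stopped.
- pause(seconds).
- ik(position, orientation): joint angles nearest the present ones, or None.
- observe(): the state.
- read_camera(name): name is "scene" or "top" or "wrist"; returns a dict with "color" (420x560x3 uint8, blue, green, red), "fov_y" (degrees; the focal length in pixels is half the picture's height over the tangent of half this angle, whatever the lens; pixels are square), "cx", "cy" (the principal point, pixels), "k1" (the pictures are not rectified: a ray, as slopes to the right and down, at radius r is drawn at 1 + k1 r^2 times it, then the intrinsics apply), "R" (3x3) and "t" (3): a world point X has camera coordinates R X + t; the wrist camera has in their place "mount" (4x4, takes a point from camera to tool coordinates, whose origin is the TCP and whose axes are the flange's). Camera axes: x right, y down, z forward; pixel columns grow to the right and rows downward; lengths in m; the calibration is good to about 2 mm. A picture is of the moment at which its call begins: read the wrist's pose just before it. There is no depth.
A pose or a line that the arm cannot do raises Unreachable and nothing moves.
- job_done(): hands the job in; it is judged then, once.
The state is a dict: "t": time; "qpos": joint angles; "qvel": joint speeds; "joint_efforts": joint torques, N m; "eef_pos": TCP position; "orientation": TCP orientation; "ft_force": force on the tool from outside, world axes, zero at the start; "wrist_torque": the same for the moment, N m; "opening": opening from 0.0 (shut) to 1.0 (fully open); "gripper_force": force on a finger pad.
Only numpy, scipy, OpenCV 4.12 (cv2) and the standard library are available. Lean on these libraries where they do the work, as an engineer would, in place of code of your own. Each camera call takes 0.05 s, during which the arm holds its last target. There are 200 camera calls.

## Working session

There is one attempt and no reset: what is moved stays moved. The work goes in short steps, each a Python script; the robot and the scene stay as the last script left them, time stands still between calls to the robot, and variables do not carry over. Pictures are saved under pics/ and viewed, at most 11 in all, crops included, and the job is handed in when it is done.

```bash
ls; mkdir -p pics; cat > h.py <<'E'
import numpy as np, cv2
from cell import *
from scipy.spatial.transform import Rotation as Rt
def rot(q): return Rt.from_quat([q[1],q[2],q[3],q[0]]).as_matrix()
def down(yaw):
    "tool z down, tool y axis at angle yaw in world"
    y=np.array([np.cos(yaw),np.sin(yaw),0]);z=np.array([0,0,-1.]);x=np.cross(y,z)
    q=Rt.from_matrix(np.c_[x,y,z]).as_quat(); return [q[3],q[0],q[1],q[2]]
def shot(name,fn=None):
    s=observe();c=read_camera(name)
    if 'mount' in c:
        M=np.array(c['mount']);Rw=rot(s['orientation'])
        c['C']=Rw@M[:3,3]+s['eef_pos'];c['Rcw']=Rw@M[:3,:3]
    else:
        R=np.array(c['R']);c['C']=-R.T@np.array(c['t']);c['Rcw']=R.T
    if fn: cv2.imwrite('pics/'+fn,c['color'])
    return c
def ray(c,u,v):
    f=c['color'].shape[0]/2/np.tan(np.radians(c['fov_y'])/2)
    d=np.array([(u-c['cx'])/f,(v-c['cy'])/f]);x=d.copy()
    for _ in range(30): x=d/(1+c['k1']*(x@x))
    return c['Rcw']@np.array([x[0],x[1],1])
def onz(c,u,v,z):
    r=ray(c,u,v);return c['C']+r*(z-c['C'][2])/r[2]
def proj(c,X):
    p=c['Rcw'].T@(np.asarray(X)-c['C']);x=p[:2]/p[2];x=x*(1+c['k1']*(x@x))
    f=c['color'].shape[0]/2/np.tan(np.radians(c['fov_y'])/2)
    return x*f+[c['cx'],c['cy']]
E
python3 - <<'E'
from h import *
import pickle
cs={n:shot(n) for n in('scene','top','wrist')}
pickle.dump(cs,open('cs.pkl','wb'))
cv2.imwrite('pics/top.png',cv2.resize(cs['top']['color'],(800,600)));cv2.imwrite('pics/scene.png',cv2.resize(cs['scene']['color'],(800,600)))
for n in cs: print(n,cs[n]['C'],cs[n]['Rcw'][:,2],cs[n]['fov_y'],cs[n]['k1'])
E
```

```text
pics
scene [ 1.21521331 -0.51433425  1.40354317] [-0.47008095  0.30844407 -0.8269741 ] 49.3810599711074 0.006238827198097403
top [ 0.24222117 -0.00632538  1.64037309] [ 0.15953064 -0.00835963 -0.98715758] 47.7363261847511 -0.11104241662371292
wrist [0.23654615 0.50110917 0.37282916] [-0.2517435   0.08158209 -0.9643493 ] 62.00594754409161 -0.06444465674775436
```

View pics/top.png

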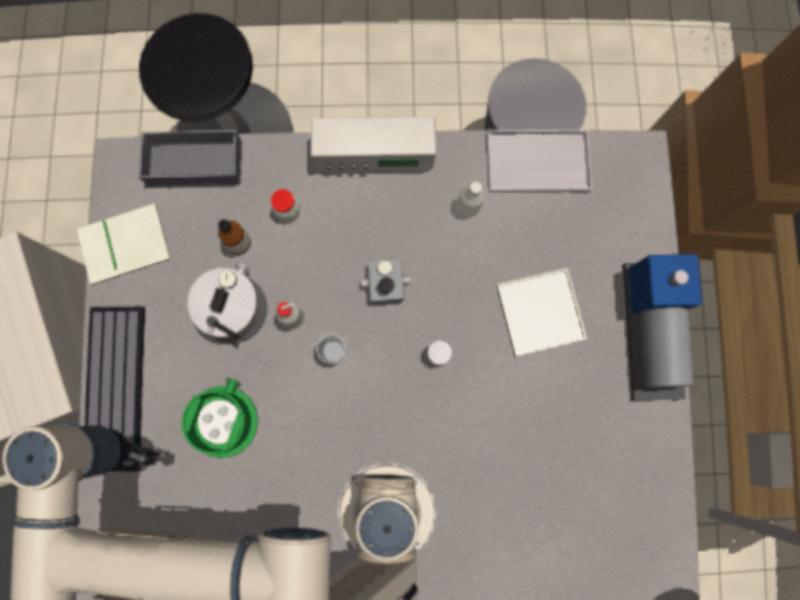

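View pics/scene.png

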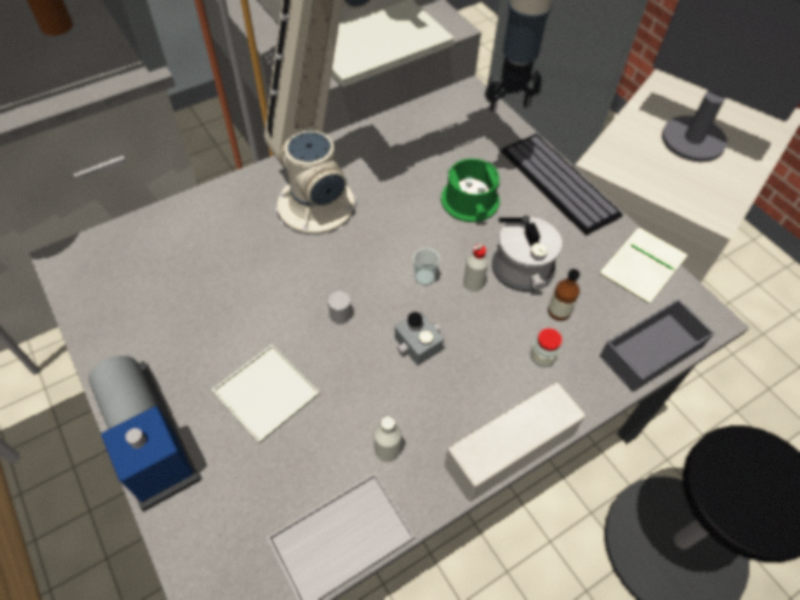

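The top view shows the jar with its grey lid at (222,303), the green look-alike at (220,422), which I'll leave alone, and the valve box at (386,280) with its black knob at (386,286). There are three tray candidates: the white square at (541,311), a larger grey rectangle at (538,160) and a dark tray at (190,157). The white square fits the description, and I'll check its size. Next I'll measure and confirm in a crop.

```bash
cat > m.py <<'E'
from h import *
import pickle
cs=pickle.load(open('cs.pkl','rb'));k=560/800
def blob(c,box,fn,z,minA=8):
    x0,y0,x1,y1=[int(b*k) for b in box];im=c['color'][y0:y1,x0:x1].astype(int)
    m=fn(im).astype(np.uint8);n,l,st,ce=cv2.connectedComponentsWithStats(m)
    i=1+np.argmax(st[1:,4]);u,v=ce[i]+[x0,y0]
    return (l==i),np.array([u,v]),st[i,4],onz(c,u,v,z)
dark=lambda im:im.max(2)<70
white=lambda im:im.min(2)>205
t,s=cs['top'],cs['scene']
def tri(p,q):
    A=[];b=[]
    for c,(u,v) in((t,p),(s,q)):
        r=ray(c,u,v);r/=np.linalg.norm(r);P=np.eye(3)-np.outer(r,r);A.append(P);b.append(P@c['C'])
    return np.linalg.solve(sum(A),sum(b))
for nm,bt,bs,z in(('knob',(370,272,402,302),(404,310,426,330),.096),):
    a=blob(t,bt,dark,z);b=blob(s,bs,dark,z);print(nm,a[1:],b[1:],tri(a[1],b[1]))
for c,b in((t,(485,255,600,365)),(s,(200,335,330,450))):
    m,p,A,X=blob(c,b,lambda im:im.min(2)>195,.008)
    cn=max(cv2.findContours(m.astype(np.uint8),0,2)[0],key=cv2.contourArea)[:,0]+[int(b[0]*k),int(b[1]*k)]
    W=np.array([onz(c,*q,.010)[:2] for q in cn]).astype(np.float32);print('tray',p,cv2.minAreaRect(W))
# lid disc in both: bright grey low saturation
for c,b in((t,(180,255,265,350)),(s,(490,210,570,270))):
    for nm,f in(('lid',lambda im:(im.min(2)>150)),('dark',dark)):
        m,p,A,X=blob(c,b,f,.114)
        cn=max(cv2.findContours(m.astype(np.uint8),0,2)[0],key=cv2.contourArea)[:,0]+[int(b[0]*k),int(b[1]*k)]
        z=.114 if nm=='lid' else .154
        W=np.array([onz(c,*q,z)[:2] for q in cn]).astype(np.float32);print(nm,p/k,A,cv2.minEnclosingCircle(W),cv2.minAreaRect(W))
q=[]
for c,b in((t,(165,235,325,355)),(t,(340,230,500,350)),(t,(470,250,630,370)),(s,(450,200,610,320))):
    x0,y0,x1,y1=[int(v*k) for v in b];q.append(cv2.resize(c['color'][y0:y1,x0:x1],(400,300),interpolation=cv2.INTER_CUBIC))
cv2.imwrite('pics/crop.png',np.vstack([np.hstack(q[:2]),np.hstack(q[2:])]))
E
python3 m.py
```

```text
knob (array([269.35802469, 199.97530864]), np.int32(81), array([ 0.52561339, -0.00511902,  0.096     ])) (array([290.18604651, 223.91860465]), np.int32(86), array([ 0.53289219, -0.01034386,  0.096     ])) [ 0.52736834 -0.0055904   0.08496135]
tray [377.95410115 218.69825754] ((0.47149723768234253, -0.3842238783836365), (0.17667445540428162, 0.16977718472480774), 12.333012580871582)
tray [185.74967292 275.19712167] ((0.47351086139678955, -0.3873727023601532), (0.16839566826820374, 0.17179515957832336), 12.243233680725098)
lid [221.23982235 298.64082161] 1544 ((0.5021509528160095, 0.36766958236694336), 0.08958963304758072) ((0.4940739572048187, 0.37284088134765625), (0.1572185754776001, 0.16067947447299957), 17.869670867919922)
dark [228.90692641 334.87012987] 132 ((0.41750839352607727, 0.34003719687461853), 0.042674385011196136) ((0.4112977385520935, 0.34213656187057495), (0.0814356580376625, 0.041932471096515656), 77.17729187011719)
lid [533.8710291  237.56039566] 1502 ((0.4880758821964264, 0.37644800543785095), 0.12402686476707458) ((0.4771951735019684, 0.3771054148674011), (0.2044292539358139, 0.1975657045841217), 49.464271545410156)
dark [524.92165899 228.11981567] 155 ((0.47145920991897583, 0.339020311832428), 0.05566423758864403) ((0.4689585864543915, 0.35271239280700684), (0.10985761880874634, 0.051763616502285004), 10.350069999694824)
```

View pics/crop.png

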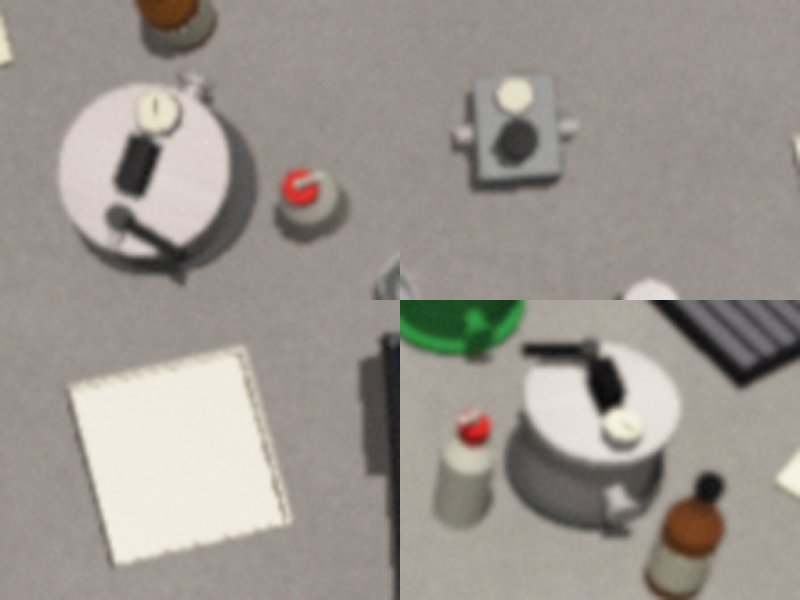

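The crop confirms the picks. The white tray at (541,311) has a raised rim and measures about 0.175 m square, with its centre near (0.472,-0.386). The valve knob triangulates to z≈0.085, as expected. On the lid, the gauge is at crop (158,112), the handle at (137,166), the tap pivot at (118,217) and the lever tip at (185,256). Next I'll look with the wrist camera above the jar and above the valve.

```bash
cat >> h.py <<'E'
def best(pos,yaw):
    "nearest-joint6 choice of the two equivalent grasps"
    c=[(q,down(y)) for y in(yaw,yaw+np.pi) for q in[ik(pos,down(y))] if q is not None]
    return min(c,key=lambda a:abs(a[0][5]))[1]
E
python3 - <<'E'
from h import *
import pickle
cs=pickle.load(open('cs.pkl','rb'));t=cs['top']
g=lambda x,y,z:onz(t,(165+x/2.5)*.7-.5,(235+y/2.5)*.7-.5,z).round(3)
print('gauge',g(158,112,.136),'handle',g(137,166,.154),'piv',g(118,217,.142),'tip',g(185,256,.142))
s=observe();print(s['t'],rot(s['orientation']).round(2).tolist())
servo_line([.173,.522,.34],.2)
o=best([.48,.37,.34],np.pi/2-.35);movep([.48,.37,.34],o);w1=shot('wrist')
o=best([.50,-.0,.32],np.pi/2);movep([.50,0,.32],o);w2=shot('wrist')
pickle.dump((w1,w2),open('w.pkl','wb'))
print(observe()['qpos'],observe()['t'],rot(o).round(2).tolist())
cv2.imwrite('pics/w.png',np.hstack([cv2.resize(w['color'],(400,300)) for w in(w1,w2)]))
E
```

```text
gauge [0.539 0.352 0.136] handle [0.486 0.365 0.154] piv [0.442 0.385 0.142] tip [0.406 0.323 0.142]
0.15 [[0.95, -0.31, -0.0], [-0.31, -0.95, -0.0], [0.0, 0.0, -1.0]]
[ 3.15582288e-01  1.48997486e-01  2.53897279e-01 -2.05128470e-04
 -1.67577353e+00  1.25630979e+00] 3.7333 [[1.0, -0.0, 0.0], [-0.0, -1.0, -0.0], [0.0, 0.0, -1.0]]
```

View pics/w.png

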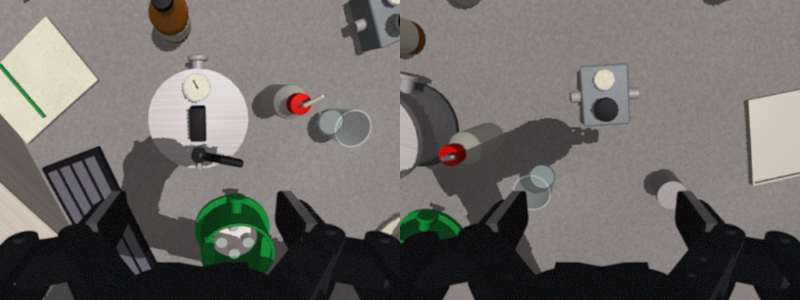

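The left image, looking at the jar, shows the gauge at (196,87), the handle at (197,123), the pivot at (199,155) and the lever tip at (241,162). The red-capped wash bottle is at (299,103). The right image, over the valve, shows the knob at (605,109) and the dial at (604,79). I'll refine these with masks, then pull the knob.

```bash
cat > m2.py <<'E'
from h import *
import pickle
def blobs(c,box,thr=60,minA=60):
    "dark components inside box (full-res px)"
    x0,y0,x1,y1=box;m=(c['color'][y0:y1,x0:x1].max(2)<thr).astype(np.uint8)
    m=cv2.morphologyEx(m,cv2.MORPH_CLOSE,np.ones((3,3)))
    return [k[:,0]+[x0,y0] for k in cv2.findContours(m,0,2)[0] if cv2.contourArea(k)>minA]
def rect(c,cn,z):
    W=np.array([onz(c,*q,z)[:2] for q in cn]).astype(np.float32);return cv2.minAreaRect(W)
if __name__=='__main__':
    w1,w2=pickle.load(open('w.pkl','rb'));k=1.4
    for cn in blobs(w2,(250,120,330,185)):
        W=np.array([onz(w2,*q,.096)[:2] for q in cn]).astype(np.float32);print('knob',cn.mean(0),cv2.minEnclosingCircle(W),rect(w2,cn,.096))
    for cn in blobs(w1,(245,135,355,245)):
        print(cn.mean(0),'top154',rect(w1,cn,.154),'lever142',rect(w1,cn,.142))
    for n,u,v,z in(('gauge',196,87,.136),('piv',199,155,.142),('tip',241,162,.142),('washcap',299,103,.173),('beaker',350,128,.085)):
        print(n,onz(w1,u*k,v*k,z).round(4))
    # disc fit by bright contour
    im=w1['color'][80:240,190:360];m=(im.min(2)>165).astype(np.uint8);m=cv2.morphologyEx(m,cv2.MORPH_OPEN,np.ones((5,5)))
    cn=max(cv2.findContours(m,0,2)[0],key=cv2.contourArea)[:,0]+[190,80]
    W=np.array([onz(w1,*q,.114)[:2] for q in cn]).astype(np.float32);print('disc',cv2.minEnclosingCircle(W))
E
python3 m2.py
```

```text
knob [285.80434783 153.63043478] ((0.5294506549835205, -0.005346820689737797), 0.018755564466118813) ((0.5294055342674255, -0.005249990150332451), (0.03515668585896492, 0.036536138504743576), 0.042338643223047256)
[299.93150685 220.80821918] top154 ((0.43758296966552734, 0.361223429441452), (0.07628283649682999, 0.02348080277442932), 63.88347625732422) lever142 ((0.4340011775493622, 0.361675500869751), (0.0788884088397026, 0.02428283356130123), 63.88346862792969)
[276.22727273 172.04545455] top154 ((0.49392735958099365, 0.37187179923057556), (0.021997207775712013, 0.04914757236838341), 71.67495727539062) lever142 ((0.49227017164230347, 0.37268754839897156), (0.022748570889234543, 0.05082628130912781), 71.67495727539062)
gauge [0.5413 0.3565 0.136 ]
piv [0.446  0.3868 0.142 ]
tip [0.4135 0.3303 0.142 ]
washcap [0.4761 0.2343 0.173 ]
beaker [0.3867 0.1289 0.085 ]
disc ((0.49766504764556885, 0.3685365915298462), 0.08225330710411072)
```

```bash
python3 - <<'E'
from h import *
o=best([.529,-.0055,.2],np.pi/2)
movep([.529,-.0055,.16],o); gripper_to(.8,50)
servo_line([.529,-.0055,.079],.08)
f0=np.array(observe()['ft_force']);print(f0)
gripper_to(0,50);s=observe();print('op',s['opening'],s['gripper_force'],s['ft_force'])
z=.079
for i in range(15):
    z+=.002;servo_line([.529,-.0055,z],.03);f=observe()['ft_force']
    print(round(z-.079,3),f[2].round(1),observe()['eef_pos'][2].round(4))
    if abs(f[2])>14 and z>.079+.018: break
pause(.4);shot('scene','k.png')
gripper_to(.8);servo_line([.529,-.0055,.34],.2)
print(observe()['t'])
c=shot('wrist');s=shot('scene')
cv2.imwrite('pics/k1.png',np.hstack([cv2.resize(c['color'],(400,300)),cv2.resize(s['color'][190:280,240:360],(400,300))]))
E
```

```text
[-0.07931062 -0.51575964 -0.74556951]
op 0.0004767773227472447 0.0 [-0.72770553 -0.00968395 -0.57900536]
0.002 -0.2 0.0812
0.004 0.0 0.0832
0.006 -0.2 0.0851
0.008 0.2 0.0872
0.01 0.4 0.0892
0.012 -0.1 0.0912
0.014 -0.6 0.0932
0.016 -0.7 0.0952
0.018 -0.5 0.0972
0.02 -0.3 0.0992
0.022 0.4 0.1012
0.024 -0.3 0.1032
0.026 -1.1 0.1051
0.028 -0.4 0.1072
0.03 -0.0 0.1091
12.7167
```

View pics/k1.png

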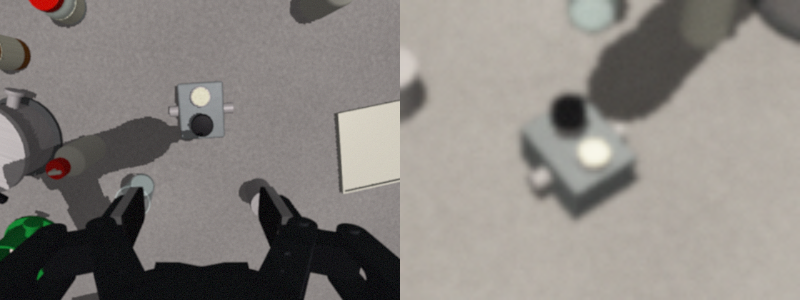

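The gripper shut on nothing. The right crop shows the knob at (570,110), still down. I'll look at the picture taken during the grip and project the TCP into the wrist view.

```bash
python3 - <<'E'
from h import *
c=shot('wrist');s=observe();print(s['eef_pos'],s['orientation'],s['opening'])
R=rot(s['orientation'])
for d in([0,0,0],[0,.04,0],[0,-.04,0],[0,0,-.019]): print(d,proj(c,s['eef_pos']+R@np.array(d))/1.4)
print(np.array(c['mount']).round(3).tolist())
sc=shot('scene');print('knob at scene',proj(sc,[.529,-.0055,.096]),'TCP at .109',proj(sc,[.529,-.0055,.109]))
k=cv2.imread('pics/k.png')[150:270,220:380];cv2.imwrite('pics/k2.png',cv2.resize(k,(800,600),interpolation=cv2.INTER_CUBIC))
E
```

```text
[ 0.52867001 -0.0055058   0.3391246 ] [ 1.44706459e-04  9.99999611e-01  2.38116824e-05 -8.70081247e-04] 0.7991227791772404
[0, 0, 0] [201.63432712 181.90091164]
[0, 0.04, 0] [257.73901096 181.77226441]
[0, -0.04, 0] [145.50749746 181.83548911]
[0, 0, -0.019] [201.69312965 193.17586297]
[[-0.0, -0.964, -0.265, 0.067], [1.0, -0.0, 0.001, -0.0], [-0.001, -0.265, 0.964, -0.165], [0.0, 0.0, 0.0, 1.0]]
knob at scene [290.75467239 222.48057913] TCP at .109 [290.90862743 220.39060605]
```

View pics/k2.png

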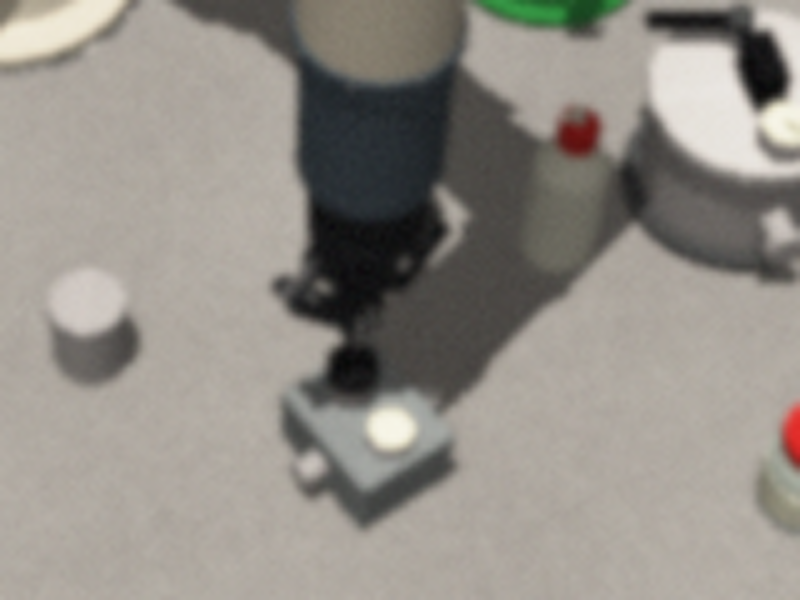

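```bash
python3 - <<'E'
from h import *
gripper_to(0,50);servo_line([.529,-.0055,.125],.15);f0=observe()['ft_force'];z=.125
while z>.076:
    z-=.002;servo_line([.529,-.0055,z],.05);f=observe()['ft_force']-f0
    if abs(f[2])>4 or np.linalg.norm(f)>6: print('contact',z,f);break
print(z,f,observe()['t'])
w=shot('wrist','kw.png');s=shot('scene');t=shot('top')
a=cv2.resize(w['color'][150:360,140:420],(400,300),interpolation=2);b=cv2.resize(s['color'][190:250,250:330],(400,300),interpolation=2)
cv2.imwrite('pics/k3.png',np.hstack([a,b]))
E
```

```text
0.07499999999999996 [ 0.45407156  0.5767979  -0.81108175] 21.4
```

View pics/k3.png

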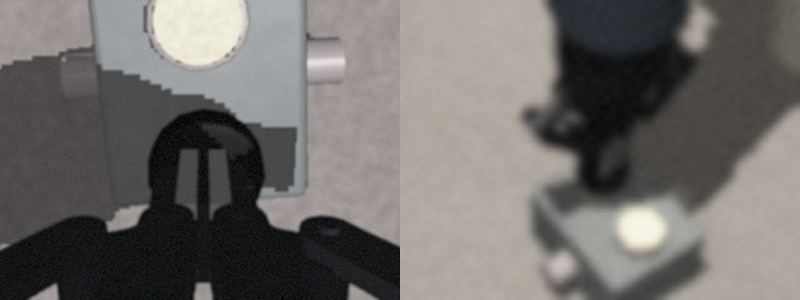

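The knob (wrist crop (207,167)) sits directly under the shut fingertips (203,150), but there is still no contact. The lateral aim is therefore right and the tips are higher than assumed. I'll keep probing down with a force stop.

```bash
python3 - <<'E'
from h import *
f0=observe()['ft_force'];z=.075
while z>.045:
    z-=.002;servo_line([.529,-.0055,z],.05);f=observe()['ft_force']-f0
    print(round(z,3),f.round(1),observe()['eef_pos'].round(4))
    if abs(f[2])>4 or np.linalg.norm(f)>6: break
shot('wrist','kw2.png');print(observe()['t'])
E
```

```text
0.073 [-1.1 -0.2  1.7] [ 0.529  -0.0055  0.073 ]
0.071 [-5.3  0.9 14.1] [ 0.5292 -0.0055  0.0729]
22.1
```

```bash
python3 - <<'E'
from h import *
import pickle
w1,w2=pickle.load(open('w.pkl','rb'))
cur=shot('wrist','kw3.png');s=observe();print(s['ft_force'],s['eef_pos'])
# dial (cream) in both wrist views : round, top at .072
for n,c in(('w2',w2),('cur',cur)):
    im=c['color'].astype(int);m=((im.min(2)>150)&(im[:,:,2]-im[:,:,0]>12)).astype(np.uint8)
    m[:,:220]=0;m[:,360:]=0
    k=max(cv2.findContours(m,0,2)[0],key=cv2.contourArea)[:,0]
    print(n,cv2.fitEllipse(k),[ (z,np.round(cv2.minEnclosingCircle(np.array([onz(c,*q,z)[:2] for q in k],np.float32)),4) if 0 else (np.round(cv2.minEnclosingCircle(np.array([onz(c,*q,z)[:2] for q in k],np.float32))[0],4),round(cv2.minEnclosingCircle(np.array([onz(c,*q,z)[:2] for q in k],np.float32))[1]*2,4))) for z in(.052,.062,.072,.082)])
    f=lambda X:proj(c,X).round(1)
    print('knob top centre proj',f([.529,-.0055,.096]),'tip expected',f(s['eef_pos']-[0,0,.008]),'knob front edge',f([.548,-.0055,.096]))
cv2.imwrite('pics/k4.png',cv2.resize(cur['color'][140:420,60:480],(800,533),interpolation=2))
E
```

```text
[-5.52106242  0.53179816 12.87295701] [ 0.52919174 -0.0055607   0.07287103]
w2 ((285.88336181640625, 110.99178314208984), (26.50492286682129, 27.564617156982422), 176.7404022216797) [(0.052, (array([ 0.5753, -0.0037]), 0.0332)), (0.062, (array([ 0.5751, -0.0036]), 0.0324)), (0.072, (array([ 0.5749, -0.0035]), 0.0317)), (0.082, (array([ 0.5747, -0.0034]), 0.0309))]
knob top centre proj [287.7 153.5] tip expected [287.3 150.8] knob front edge [287.8 136.1]
cur ((277.6002502441406, 164.9130401611328), (63.13503646850586, 63.842628479003906), 133.9905242919922) [(0.052, (array([ 0.5716, -0.0031]), 0.035)), (0.062, (array([ 0.573 , -0.0032]), 0.0332)), (0.072, (array([ 0.5743, -0.0033]), 0.0313)), (0.082, (array([ 0.5756, -0.0034]), 0.0294))]
knob top centre proj [282.3 274.7] tip expected [282.3 249. ] knob front edge [282.3 234.1]
```

View pics/k4.png

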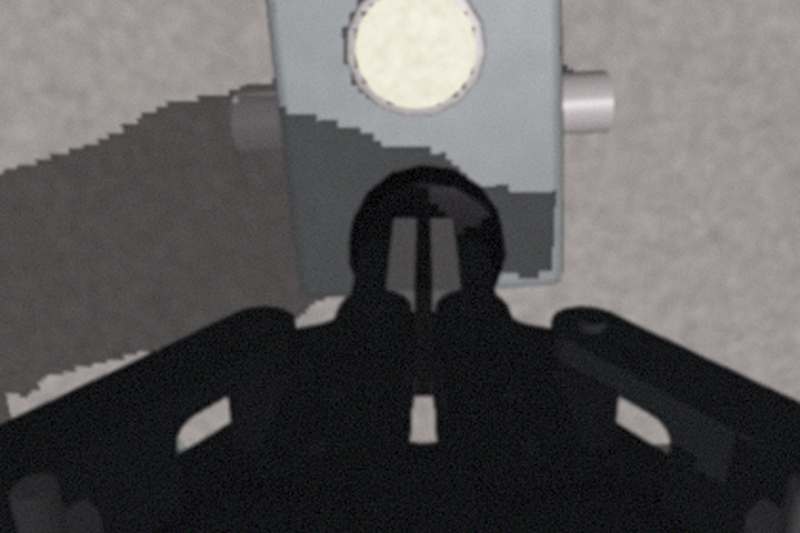

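The shut fingertips touch the knob top (z≈0.096) with the TCP at 0.073. The finger gap seen in the wrist view also puts the tips about 30 mm farther back than stated. The dial measured from two views gives z≈0.073, so the cameras and kinematics agree with each other. I'll use the measured tip offset (tip ≈ TCP + 22 mm) and go lower, with force guards.

```bash
python3 - <<'E'
from h import *
x,y=.530,-.0055
servo_line([x,y,.10],.1);gripper_to(.85,50);f0=observe()['ft_force']
z=.10
for z in(.07,.06,.053,.047):
    servo_line([x,y,z],.08);f=observe()['ft_force']-f0;print(z,f.round(1))
    if np.linalg.norm(f)>8: print('STOP');break
gripper_to(0,50);s=observe();print('op',s['opening'],s['gripper_force'],(s['ft_force']-f0).round(1))
if s['opening']>.1:
    z0=z
    for i in range(15):
        z+=.002;servo_line([x,y,z],.04);s=observe();f=s['ft_force']-f0
        print(round(z-z0,3),f[2].round(1),s['eef_pos'][2].round(4),s['opening'].round(3))
        if f[2]<-16 : break
print(s['t'])
E
```

```text
0.07 [ 0.3 -0.   1. ]
0.06 [-0.1 -0.5  0.1]
0.053 [-0.4  0.4  0.9]
0.047 [-0.3  0.7 -0.6]
op 0.42356228647455113 49.80261147022247 [-1.  -4.8  4.9]Traceback (most recent call last):
  File "<stdin>", line 13, in <module>
AttributeError: 'float' object has no attribute 'round'
```

```bash
python3 - <<'E'
from h import *
s=observe();print(s['eef_pos'],s['ft_force']);z=.049
for i in range(15):
    z+=.002;servo_line([.530,-.0055,z],.04);s=observe();f=s['ft_force']
    print(round(z-.047,3),round(f[2],1),round(s['eef_pos'][2]-.047,4),round(s['opening'],3))
    if f[2]<-18 and z>.067: break
print(s['t'])
E
```

```text
[ 0.53011025 -0.0063025   0.04901784] [ 1.3294742  -6.19513504  1.70499737]
0.004 -0.7 0.0038 0.422
0.006 -1.4 0.0057 0.429
0.008 -2.2 0.0077 0.424
0.01 -2.1 0.0096 0.423
0.012 -1.6 0.0116 0.43
0.014 -1.7 0.0136 0.429
0.016 -1.7 0.0156 0.422
0.018 -2.0 0.0176 0.427
0.02 -1.3 0.0196 0.424
0.022 -1.1 0.0216 0.426
0.024 -1.9 0.0236 0.423
0.026 -2.0 0.0256 0.431
0.028 -13.3 0.0259 0.424
0.03 -24.4 0.026 0.424
28.7417
```

The stop was felt at 25 mm, where the pull force jumped. Next I'll release the knob and swing the tap with the closed fingers.

```bash
cat >> h.py <<'E'
LY=-.315;L0=np.array([.4935,.3715])
def lw(x,y,z): return [L0[0]+np.cos(LY)*x-np.sin(LY)*y, L0[1]+np.sin(LY)*x+np.cos(LY)*y, z]
E
python3 - <<'E'
from h import *
servo_line([.530,-.0055,.0735],.05);print(observe()['ft_force'][2])
gripper_to(.85);servo_line([.530,-.0055,.22],.25);w=shot('wrist','k5.png')
gripper_to(0,50)
x,y=-25,-52
P=lw(-.025,-.052,.2);o=best(P,LY+np.pi/2);movep(P,o)
servo_line(lw(-.025,-.052,.12),.2);f0=observe()['ft_force']
servo_line(lw(-.025,-.052,.0995),.06);f=observe()['ft_force']-f0;print('down',f.round(1))
if np.linalg.norm(f)<6:
    for th in list(np.arange(.0,1.5,.15))+[1.5,1.57,1.62,1.67,1.72,1.77]:
        d=np.array([-np.sin(th),-np.cos(th)]);n=np.array([np.cos(th),-np.sin(th)])
        p=np.array([-.05,0])+.052*d+.019*n
        servo_line(lw(*p,.0995),.08);f=observe()['ft_force']-f0;print(round(th,2),f.round(1))
        if np.linalg.norm(f)>9: break
print(observe()['t'])
E
```

```text
-5.06264445891439
down [ 0.  -1.  -0.3]
0.0 [ 0.3 -0.9 -0.5]
0.15 [ 0.4 -1.  -1.1]
0.3 [ 0.3 -0.7 -1.1]
0.45 [ 1.7 -0.4 -0.5]
0.6 [ 0.9 -0.4 -1.5]
0.75 [ 0.8 -1.6 -1.2]
0.9 [ 0.4 -1.6 -1.6]
1.05 [ 0.4 -1.5 -0.9]
1.2 [-0.2 -1.3 -1.5]
1.35 [ 0.7 -1.4 -1.4]
1.5 [ 0.5 -0.2 -1. ]
1.57 [ 0.5 -0.8 -0.7]
1.62 [ 0.7 -1.  -1.7]
1.67 [ 2.8 -3.1 -1.2]
1.72 [ 0.3 -1.3 -1. ]
1.77 [ 0.8 -3.4 -0.9]
37.2417
```

No stop force was felt, so I'll raise up and look.

```bash
python3 - <<'E'
from h import *
from m2 import *
s=observe();p=s['eef_pos'];servo_line([p[0],p[1],.2],.2)
P=[.46,.36,.30];movep(P,best(P,LY+np.pi/2));w=shot('wrist','j.png');pickle.dump(w,open('wj.pkl','wb'))
print(proj(w,lw(-.05,0,.142)),proj(w,lw(0,0,.154)))
u,v=proj(w,lw(-.03,0,.142)).astype(int)
for cn in blobs(w,(u-90,v-110,u+90,min(v+110,419)),60): print(cn.mean(0),cn.min(0),cn.max(0),rect(w,cn,.154),rect(w,cn,.142))
k=cv2.imread('pics/k5.png')
cv2.imwrite('pics/j1.png',np.hstack([cv2.resize(w['color'][60:360,80:480],(400,300)),cv2.resize(k[0:300,80:480],(400,300))]))
print(observe()['t'])
E
```

```text
[259.52130352 213.57987944] [257.71913606 162.85842561]
[272.73282443 263.30534351] [238 206] [327 302] ((0.4022518992424011, 0.3780866265296936), (0.08863740414381027, 0.09855931997299194), 71.84656524658203) ((0.3975370526313782, 0.37958404421806335), (0.09206565469503403, 0.10237129777669907), 71.84656524658203)
[256.04347826 165.7826087 ] [242 141] [271 197] ((0.4885486960411072, 0.3747541606426239), (0.022598713636398315, 0.04936472326517105), 65.9450912475586) ((0.4871715307235718, 0.37612271308898926), (0.023472776636481285, 0.05127401277422905), 65.94509887695312)
38.5167
```

View pics/j1.png

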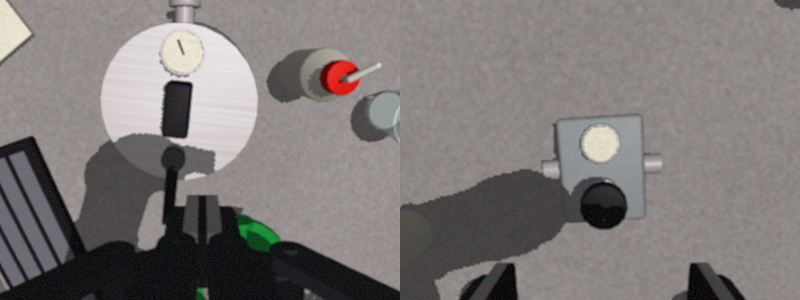

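The left view shows the tap pivot at (173,158) with the lever running to (170,220), nearly in line with the handle (178,105) and gauge (182,52). The right view shows the knob raised. Let me quantify the tap angle.

```bash
python3 - <<'E'
from h import *
from m2 import *
w=pickle.load(open('wj.pkl','rb'));im=w['color'].max(2)
pts=[]
for v in range(238,268,3):   # lever rows, left & right edges
    r=im[v,230:262];d=np.where(r<60)[0];pts.append((230+(d.min()+d.max())/2,v,d.max()-d.min()+1))
print(pts)
W=np.array([onz(w,u,v,.142)[:2] for u,v,_ in pts]);a=np.polyfit(W[:,0],W[:,1],1)[0]
print('lever dir yaw',np.arctan(a))
pv=onz(w,253,218,.142);print('pivot',pv,'to lever pts',[np.arctan2(*(pv[:2]-q)[::-1]).round(3) for q in W])
g=onz(w,262,112,.136);print('gauge',g,'axis',np.arctan2(g[1]-pv[1],g[0]-pv[0]))
cn=blobs(w,(235,130,280,200),60)[0];print(rect(w,cn,.154))
E
```

```text
[(np.float64(251.0), 238, np.int64(13)), (np.float64(250.0), 241, np.int64(13)), (np.float64(249.5), 244, np.int64(12)), (np.float64(249.5), 247, np.int64(12)), (np.float64(250.0), 250, np.int64(11)), (np.float64(249.5), 253, np.int64(10)), (np.float64(249.5), 256, np.int64(10)), (np.float64(249.0), 259, np.int64(11)), (np.float64(249.0), 262, np.int64(11)), (np.float64(249.0), 265, np.int64(11))]
lever dir yaw -0.3939640126676361
pivot [0.44374676 0.39438708 0.142     ] to lever pts [np.float64(-0.434), np.float64(-0.463), np.float64(-0.467), np.float64(-0.454), np.float64(-0.428), np.float64(-0.434), np.float64(-0.427), np.float64(-0.432), np.float64(-0.426), np.float64(-0.42)]
gauge [0.53418767 0.35459166 0.136     ] axis -0.41452013875557864
((0.4885486960411072, 0.3747541606426239), (0.022598713636398315, 0.04936472326517105), 65.9450912475586)
```

The lever is within 0.03 rad of the lid's -x axis, so the tap is fully open. The lid turned about 0.1 rad within its play, so I'll grasp at the updated pose, lift and carry.

```bash
python3 - <<'E'
from h import *
h=[.4885,.3745];yaw=-.415+np.pi/2
o=best([*h,.2],yaw);gripper_to(.8,100);movep([*h,.2],o);f0=observe()['ft_force']
for z in(.13,.11,.097):
    servo_line([*h,z],.08);f=observe()['ft_force']-f0;print(z,f.round(1))
    if np.linalg.norm(f)>8: raise SystemExit('contact')
gripper_to(0,100);s=observe();print('op',s['opening'],s['gripper_force'])
if s['opening']<.2: raise SystemExit('missed')
for z in(.103,.112,.14):
    servo_line([*h,z],.05);s=observe();print(z,(s['ft_force']-f0).round(1),s['opening'])
    if abs(s['ft_force'][2]-f0[2])>25: raise SystemExit('stuck')
servo_line([*h,.25],.15)
try: servo_line([.4725,-.3855,.25],.22)
except Unreachable as e:
    print('unreach');P=[.4725,-.3855,.25];movep(P,best(P,yaw))
s=observe();print(s['eef_pos'],s['qpos'].round(2),s['opening'],s['t'],(s['ft_force']-f0).round(1))
c=shot('wrist');c2=shot('scene');cv2.imwrite('pics/l.png',np.hstack([cv2.resize(c['color'],(400,300)),cv2.resize(c2['color'][180:380,80:347],(400,300))]))
E
```

```text
0.13 [ 0.6  0.4 -1.4]
0.11 [ 0.6 -0.3 -1.1]
0.097 [ 0.1  0.5 -1.7]
op 0.2661487348386214 98.73305082321167
0.103 [ 2.6  1.  -4.6] 0.2655206169466229
0.112 [ 2.6  1.  -4.9] 0.26410632431448855
0.14 [ 0.2  1.5 -5.3] 0.2727395537888891
[ 0.47261708 -0.38513902  0.25010643] [-0.43  0.37  0.38 -0.   -1.58  1.58] 0.26539669009012784 47.6833 [ 0.7  0.2 -7. ]
```

View pics/l.png

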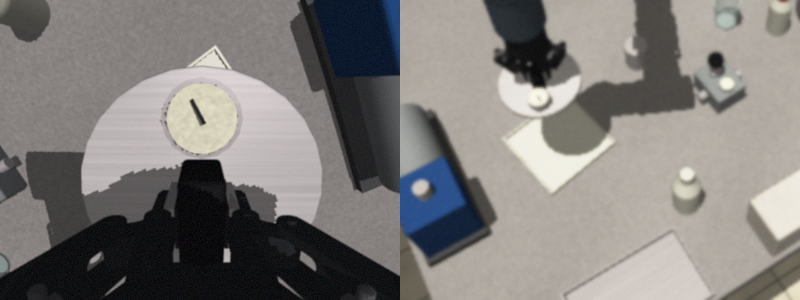

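The lid hangs level over the tray. In the wrist view its gauge is at (202,118) and a tray corner shows at (213,55). In the scene view the lid is above the tray at (560,150) and the valve knob is still up. Now I'll lower it gently.

```bash
python3 - <<'E'
from h import *
x,y=.4725,-.3855
servo_line([x,y,.08],.12);servo_line([x,y,.036],.05);f0=observe()['ft_force'];z=.036
while z>.014:
    z-=.001;servo_line([x,y,z],.02);f=observe()['ft_force']-f0
    if f[2]>4: break
print('touch',z,f.round(1))
gripper_to(.75,20);s=observe();print((s['ft_force']-f0).round(1))
pause(.2);servo_line([x,y,.25],.2)
P=[.42,-.3,.33];movep(P,s['orientation']);pause(.3)
w=shot('wrist','f.png');t=shot('top')
def white(c,box):
    x0,y0,x1,y1=box;return c['color'][y0:y1,x0:x1]
cv2.imwrite('pics/f2.png',np.hstack([cv2.resize(w['color'],(400,300)),cv2.resize(t['color'][160:270,320:467],(400,300))]))
print(observe()['t'])
E
```

```text
touch 0.024999999999999988 [-1.8  0.9  6.4]
[ 0.3 -1.   4.8]
56.0583
```

View pics/f2.png

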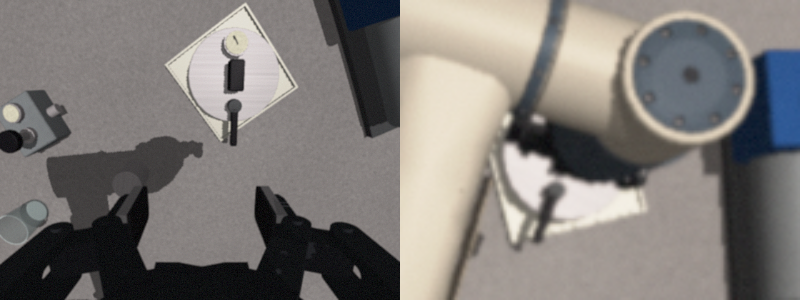

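The lid stands centred in the tray at (234,75), with the lever straight out at (234,125) and the gripper clear. Touchdown came at the expected height, so I'm handing in.

```bash
python3 -c "
from cell import *
print(job_done())"
```

```text
the job is handed in; nothing more can be done
None
```

I handed the job in at about 56 s: valve knob pulled up to its stop, vent tap fully open, and the lid standing on its feet in the middle of the white tray; none of the bottles, beaker or cup was touched that I saw, and no verdict came back.

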